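# Put the hole saws away in their storage blocks

### The job

Put the four steel hole saws away: each goes into the plywood storage block whose recess was made for its size (smallest saw in the smallest recess, and so on up to the largest), standing upright, teeth down, on the recess floor. Set them down rather than dropping them, and leave the impact socket and the pine offcut where they are.

Things in the scene. Friction and masses are not known exactly. Their poses are not given: they have to be found in the camera images.
- saw_s_mid (a point): The smallest hole saw, loose: bare steel toothed cup standing teeth down, 26 mm outside diameter and 48 mm tall, closed flat on top, with a thin upright shank in the middle of its top (18 mm wide nut 5 mm high, then a 10 mm round shank; shank end 70 mm above the teeth). The point is on its axis, half-way up the cup, 24 mm above the teeth; z up along the shank.
- nest_s (a point): Recess of the smallest storage block: a fixed 62 mm square plywood block, 18 mm thick, with one round recess 42 mm wide and 10 mm deep, open upwards, made for the 26 mm hole saw (8 mm play all round). The point is the centre of the recess floor, 8 mm above the bench; z up, x and y along the block's edges. A seated saw's mid point is 24 mm above it.
- saw_m_mid (a point): The second smallest hole saw, loose: bare steel toothed cup standing teeth down, 36 mm outside diameter and 48 mm tall, closed flat on top, with a thin upright shank in the middle of its top (18 mm wide nut 5 mm high, then a 10 mm round shank; shank end 70 mm above the teeth). The point is on its axis, half-way up the cup, 24 mm above the teeth; z up along the shank.
- nest_m (a point): Recess of the second smallest storage block: a fixed 72 mm square plywood block, 18 mm thick, with one round recess 52 mm wide and 10 mm deep, open upwards, made for the 36 mm hole saw (8 mm play all round). The point is the centre of the recess floor, 8 mm above the bench; z up, x and y along the block's edges. A seated saw's mid point is 24 mm above it.
- saw_l_mid (a point): The second largest hole saw, loose: bare steel toothed cup standing teeth down, 47 mm outside diameter and 48 mm tall, closed flat on top, with a thin upright shank in the middle of its top (18 mm wide nut 5 mm high, then a 10 mm round shank; shank end 70 mm above the teeth). The point is on its axis, half-way up the cup, 24 mm above the teeth; z up along the shank.
- nest_l (a point): Recess of the second largest storage block: a fixed 83 mm square plywood block, 18 mm thick, with one round recess 63 mm wide and 10 mm deep, open upwards, made for the 47 mm hole saw (8 mm play all round). The point is the centre of the recess floor, 8 mm above the bench; z up, x and y along the block's edges. A seated saw's mid point is 24 mm above it.
- saw_xl_mid (a point): The largest hole saw, loose: bare steel toothed cup standing teeth down, 60 mm outside diameter and 48 mm tall, closed flat on top, with a thin upright shank in the middle of its top (18 mm wide nut 5 mm high, then a 10 mm round shank; shank end 70 mm above the teeth). The point is on its axis, half-way up the cup, 24 mm above the teeth; z up along the shank.
- nest_xl (a point): Recess of the largest storage block: a fixed 96 mm square plywood block, 18 mm thick, with one round recess 76 mm wide and 10 mm deep, open upwards, made for the 60 mm hole saw (8 mm play all round). The point is the centre of the recess floor, 8 mm above the bench; z up, x and y along the block's edges. A seated saw's mid point is 24 mm above it.
- socket: Bystander, loose: plain dark steel impact socket standing upright, 34 mm diameter, 55 mm tall, square hole in its top, no teeth and no shank. Origin at the centre of its underside. Not a hole saw; stays put.
- offcut: Bystander, loose: pine offcut lying flat, 63 x 85 x 38 mm (x, y, z). Origin at the centre of its underside. Stays put.
Not all that is in view belongs to the job. Leave any orange look-alike of the part that bears saw_s_mid alone.

How it is judged:
By the outcome, as a careful person would: the job done as asked, in the order asked, and still so for the second after the job is handed in, with the robot touching nothing.
It also fails if it takes over 99 s, if anything falls off the work surface, if the arm or the gripper's body presses on something with over 40 N, if the wrist force passes 120 N, or if a joint passes its speed limit or range.

### The arm

A 6-joint arm with a two-finger parallel gripper is mounted at the origin on the work surface. World frame = base frame: x ahead of the robot, y to its left, z up, the work surface at z = 0. Lengths are in m, angles in rad, forces in N, time in s.
With the tool pointing down it reaches from about 0.4 to 0.925 m from the base axis. Payload 12.5 kg.
Tool frame: the origin (TCP) lies midway between the tips of the shut fingers; the grasp point (between the pads) lies 19 mm behind it; z points along the fingers, y is the direction in which the jaws open and shut (so a half turn about z gives the same grasp; the last joint's range is limited). The gripper opens to 95 mm and grips with 3 to 60 N. Pads are 20 mm wide; open, the fingers measure 119 mm over their backs; the gripper's body (75 mm by 180 mm) begins 59 mm behind the grasp point.
Start: joints at [1.059, 0.491, 1.559, -0, 1.092, -0.106], TCP at [0.247, 0.574, 0.215] pointing down, gripper open.
Joint ranges: [-3.1, 3.1], [-0.84, 2.19], [0.05, 2.79], [-1.13, 4.28], [0.06, 2.93], [-2.69, 2.69]. Speed limits (rad/s): [2.22, 2.22, 2.79, 3.14, 3.14, 3.14].

### API

Orientations are given as a unit quaternion [x, y, z, w].
In Python, from rig import bot, viewer gives the robot as it stands.
- The arm moves only by the tool servo_tool, never from a script. Its argument "motion" is a list that holds one entry, the list of rows, each a list of 7 numbers: the gripper command: -1 is shut, 1 is fully open, values between are in proportion, then the shift along the world's x, y, z in mm, then the turn, a rotation vector about the world's x, y, z in degrees. A call has exactly 5 rows; each row shifts and turns the commanded pose from where the row before left it; what a row does not reach is not made up. A row lasts 1/8 s, in which the tool goes at most 62.5 mm and 10.7 degrees, less where a joint would pass 70% of its speed; a pose out of reach is approached as far as the arm can. A call with a gripper value outside its range is refused whole. The fingers move at their own pace and stop on an object; "force" is the grip in N (left out, the last holds). Time passes only in rows, so rows that do not move let the fingers close, or fill a call up. It gives the time, the measured TCP pose, the force and the opening at its end, in the units of the state.
- bot.observe(): the state, without advancing time (a new reading comes with each control period).
- viewer.camera(name): name is "scene" or "top" or "wrist"; returns (picture, depth): 420x560x3 uint8, red, green, blue; 420x560 float32, m along the optical axis (not along the pixel's ray), 0 where there is no reading.
- viewer.camera_params(name): a dict with "camera_matrix" (3x3 intrinsics, pixels), "distortion" ([k1, k2, p1, p2, k3] as OpenCV has them; the pictures are not rectified), "T" (4x4, takes a point from camera to world coordinates). Camera axes: x right, y up, looking along -z (the intrinsics and any distortion apply to the point x, -y, -z); pixel columns grow to the right and rows downward; lengths in m; the calibration is good to about 2 mm. A picture is of the moment at which its call begins: read the wrist's pose just before it. camera_params takes no time and is no camera call; for the wrist camera it gives the pose at the moment of the call.
- bot.finish_job(): hands the job in, once; it reports no verdict.
The state is a dict: "time": time; "joint_pos": joint angles; "dq": joint speeds; "joint_efforts": joint torques, N m; "tcp_pos": TCP position; "orientation": TCP orientation; "ft_force": force on the tool from outside, world axes, zero at the start; "moment": the same for the moment, N m; "width": finger opening in m.
Only numpy, scipy, OpenCV 4.12 (cv2) and the standard library are available. Lean on these libraries where they do the work, as an engineer would, in place of code of your own. Each camera call takes 0.05 s, during which the arm holds its last target.

## Working session

There is one attempt and no reset: what is moved stays moved. The work goes in short steps, Python scripts to look and compute and a tool call to move; the robot and the scene stay as the last step left them, time stands still between calls to the robot, and variables do not carry over. Pictures are saved under pics/ and viewed, and the job is handed in when it is done.

Besides the shell and the picture viewer there is one more tool, called after "Request:" as name(argument=value, ...) on one line, values as JSON. servo_tool: Moves the arm, as the interface text tells. Its arguments: {"type":"object","properties":{"motion":{"type":"array"},"force":{"type":"number"}},"required":["motion"]}

```bash
mkdir -p pics; ls
python3 - <<'E'
from rig import bot, viewer
import cv2,numpy as np
s=bot.observe(); print(s['time'],s['tcp_pos'],s['orientation'],s['width'])
for n in ['scene','top']:
    p,d=viewer.camera(n); cv2.imwrite(f'pics/{n}0.png',p[:,:,::-1]); np.save(f'pics/{n}0.npy',d)
    c=viewer.camera_params(n); print(n,np.round(c['camera_matrix'],1).tolist(),c['distortion'],np.round(c['T'],3).tolist())
E
```

```text
pics
0.0 [0.24659126 0.57402618 0.21404004] [ 2.01510744e-01  9.79486138e-01 -5.44600842e-04 -1.68659351e-04] 0.0948017163203113
scene [[421.0, 0.0, 277.8], [0.0, 421.0, 206.2], [0.0, 0.0, 1.0]] [-0.02962576  0.          0.          0.          0.        ] [[0.879, -0.369, 0.302, 0.812], [0.477, 0.672, -0.567, -0.456], [0.006, 0.642, 0.766, 0.681], [0.0, 0.0, 0.0, 1.0]]
top [[407.4, 0.0, 273.3], [0.0, 407.4, 215.1], [0.0, 0.0, 1.0]] [-0.01175951  0.          0.          0.          0.        ] [[0.012, 0.983, -0.183, 0.401], [-1.0, 0.013, 0.008, 0.008], [0.011, 0.182, 0.983, 0.912], [0.0, 0.0, 0.0, 1.0]]
```

View pics/scene0.png

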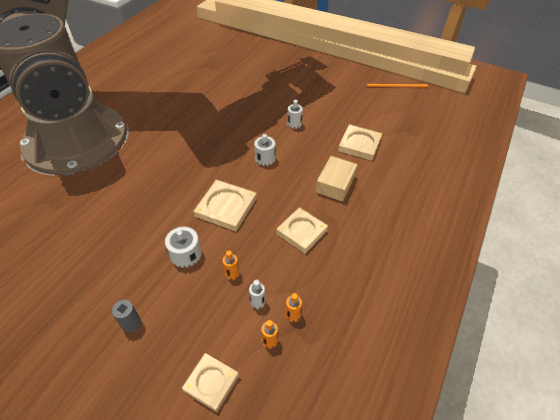

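View pics/top0.png

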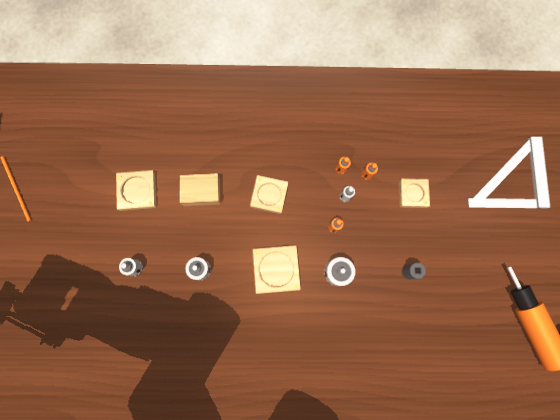

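The scene view shows four steel saws at (295,116), (265,150), (183,246) and (257,294), and orange look-alikes at (231,266), (294,307) and (270,333). The blocks are at (360,142), (302,230), (226,204) and (211,382). The top view shows the same saws at (129,267), (197,268), (340,271) and (348,193). Next I'll measure these with the depth.

```bash
cat > h.py <<'E'
import cv2,numpy as np
from rig import bot, viewer
def cloud(n,d,c):
    K=np.array(c['camera_matrix']);D=np.array(c['distortion']);T=np.array(c['T'])
    h,w=d.shape; u,v=np.meshgrid(np.arange(w),np.arange(h))
    q=cv2.undistortPoints(np.stack([u,v],-1).reshape(-1,1,2).astype(float),K,D).reshape(h,w,2)
    P=np.stack([q[...,0]*d,-q[...,1]*d,-d],-1)
    W=P@T[:3,:3].T+T[:3,3]; W[d==0]=np.nan
    return W
def circ(p):
    A=np.c_[2*p,np.ones(len(p))]; s=np.linalg.lstsq(A,(p**2).sum(1),rcond=None)[0]
    return s[:2],np.sqrt(s[2]+s[0]**2+s[1]**2)
E
python3 - <<'E'
from h import *
im=cv2.imread('pics/top0.png')
c=viewer.camera_params('top'); W=cloud('top',np.load('pics/top0.npy'),c)
print('table z',np.nanmedian(W[100:140,100:400,2]),'noise',np.nanstd(W[100:140,100:200,2]))
for nm,(u,v) in dict(A=(129,267),B=(197,268),C=(340,271),D=(348,193),o1=(344,164),o2=(371,170),o3=(337,224),sock=(416,270)).items():
    w=W[v-26:v+26,u-26:u+26].reshape(-1,3); 
    t=w[(w[:,2]>.042)&(w[:,2]<.075)]
    top=w[(w[:,2]>.044)&(w[:,2]<.058)][:,:2]
    sh=w[(w[:,2]>.063)&(w[:,2]<.08)]
    if len(top)>4:
        (cc,r)=cv2.minEnclosingCircle(top.astype(np.float32)); print(nm,len(top),'enc',np.round(cc,4),'dia',round(2*r*1000,1),'shank',np.round(sh.mean(0),4) if len(sh) else None,np.nanmax(w[:,2]))
for nm,(u,v,s) in dict(a=(136,190,30),b=(269,194,30),cc=(276,269,36),d=(415,193,24),off=(199,189,30)).items():
    w=W[v-s:v+s,u-s:u+s].reshape(-1,3)
    t=w[((w[:,2]>.013)&(w[:,2]<.024)) if nm!='off' else w[:,2]>.03][:,:2].astype(np.float32)
    (x,y),(sx,sy),a=cv2.minAreaRect(t)
    hull=cv2.convexHull(t)
    fl=w[(w[:,2]>.004)&(w[:,2]<.012)&(np.hypot(w[:,0]-x,w[:,1]-y)<.04)]
    print(nm,'rect',round(x,4),round(y,4),round(sx*1e3,1),round(sy*1e3,1),round(a,1),'floor mean',np.round(fl.mean(0),4),len(fl))
crop=np.hstack([cv2.resize(im[v-22:v+22,u-22:u+22],(260,260),interpolation=cv2.INTER_CUBIC) for u,v in [(129,267),(197,268),(348,193)]])
cv2.imwrite('pics/crop1.png',crop)
E
```

```text
table z -0.0007499898241365432 noise 0.0016491117931487541
A 201 enc [0.449  0.3073] dia 36.3 shank [0.4486 0.3064 0.0696] 0.07298831997027766
B 366 enc [0.4445 0.1614] dia 46.7 shank [0.4446 0.1607 0.0687] 0.07280193873165786
C 595 enc [ 0.4423 -0.1433] dia 59.8 shank [ 0.4423 -0.1434  0.0691] 0.07139786863406605
D 135 enc [ 0.6138 -0.174 ] dia 137.2 shank [ 0.6224 -0.1709  0.0688] 0.07151478218037466
o1 124 enc [ 0.658  -0.1742] dia 83.9 shank [ 0.6595 -0.1582  0.0692] 0.07320200690191436
o2 171 enc [ 0.644 -0.188] dia 98.1 shank [ 0.6551 -0.179   0.0689] 0.07320200690191436
o3 84 enc [ 0.5438 -0.1371] dia 25.4 shank [ 0.5436 -0.1368  0.0686] 0.07254553953163034
sock 220 enc [ 0.4472 -0.3033] dia 34.9 shank None 0.05818671543880627
a rect 0.621 0.3139 83.7 84.8 5.7 floor mean [0.6227 0.3159 0.0076] 560
b rect 0.6153 0.0107 72.0 73.1 78.0 floor mean [0.6157 0.0108 0.0074] 396
cc rect 0.4465 -0.0069 96.1 96.0 5.4 floor mean [ 0.4464 -0.0071  0.0074] 909
d rect 0.6235 -0.321 63.7 63.5 89.4 floor mean [ 0.6238 -0.3208  0.0072] 276
off rect 0.6215 0.1658 63.2 84.9 3.9 floor mean [0.5902 0.1644 0.0079] 20
```

View pics/crop1.png

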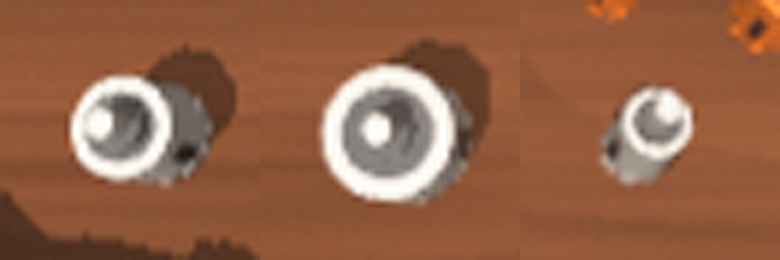

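Run:
```python
from h import *
for n,pts in dict(top=dict(A=(129,267),B=(197,268),C=(340,271),D=(348,191),o1=(344,161),o2=(371,167),o3=(337,222)),scene=dict(A=(295,110),B=(265,145),C=(183,242),D=(257,288),o1=(294,302),o2=(270,328),o3=(231,261))).items():
    im=cv2.cvtColor(cv2.imread(f'pics/{n}0.png'),cv2.COLOR_BGR2HSV)
    W=cloud(n,np.load(f'pics/{n}0.npy'),viewer.camera_params(n))
    m=(W[...,2]>.061)&(W[...,2]<.08)
    k,l,st,ce=cv2.connectedComponentsWithStats(m.astype(np.uint8))
    for i in range(1,k):
        if 3<st[i,4]<150: 
            w=W[l==i]; print(n,st[i,4],np.round(ce[i]),np.round((w.min(0)+w.max(0))/2,4), np.round(np.nanmedian(w,0),4))
    for nm,(a) in dict(a=(.622,.3145,.0315,.0415),b=(.6155,.0108,.026,.036),c=(.4465,-.007,.038,.048),d=(.6235,-.321,.021,.031)).items():
        q=W.reshape(-1,3); r=np.hypot(q[:,0]-a[0],q[:,1]-a[1])
        t=q[(r<a[3]*1.5)&(q[:,2]>.013)&(q[:,2]<.024)][:,:2].astype(np.float32)
        R=cv2.minAreaRect(t)
        print(n,nm,np.round(R[0],4),np.round(R[1],4),round(R[2],1))
```

```text
top 21 [346. 160.] [ 0.6813 -0.1552  0.0673] [ 0.6802 -0.1554  0.0696]
top 20 [374. 166.] [ 0.6684 -0.2157  0.0666] [ 0.668  -0.2154  0.0681]
top 23 [351. 190.] [ 0.6153 -0.1637  0.0664] [ 0.6142 -0.1638  0.0691]
top 21 [339. 222.] [ 0.5437 -0.1371  0.0668] [ 0.5438 -0.137   0.0681]
top 24 [124. 265.] [0.4486 0.3067 0.0676] [0.4486 0.3059 0.0695]
top 21 [195. 268.] [0.4445 0.1609 0.0678] [0.4444 0.1604 0.0688]
top 20 [343. 271.] [ 0.4422 -0.1437  0.0665] [ 0.442  -0.1434  0.0696]
top a [0.621  0.3139] [0.0837 0.0848] 5.7
top b [0.6153 0.0107] [0.072  0.0731] 78.0
top c [ 0.4465 -0.0069] [0.0961 0.096 ] 5.4
top d [ 0.6235 -0.321 ] [0.0637 0.0635] 89.4
scene 19 [295. 102.] [0.449  0.3067 0.0663] [0.4485 0.3047 0.0676]
scene 22 [264. 137.] [0.4463 0.1609 0.0657] [0.4469 0.1591 0.0679]
scene 33 [179. 234.] [ 0.4437 -0.1443  0.0659] [ 0.4448 -0.1457  0.0683]
scene 35 [228. 254.] [ 0.5455 -0.1382  0.0662] [ 0.5454 -0.1388  0.0686]
scene 39 [256. 284.] [ 0.6166 -0.1656  0.0663] [ 0.6171 -0.1662  0.0686]
scene 39 [294. 297.] [ 0.6828 -0.1574  0.0664] [ 0.6832 -0.1589  0.0684]
scene 42 [269. 323.] [ 0.6694 -0.2162  0.0668] [ 0.6699 -0.2168  0.069 ]
scene a [0.623  0.3122] [0.0835 0.0888] 5.0
scene b [0.6165 0.0099] [0.0743 0.0741] 77.7
scene c [ 0.4475 -0.0077] [0.098  0.0991] 5.9
scene d [ 0.6248 -0.3206] [0.0626 0.0627] 88.4
```

Candidates for the smallest saw in the top view are the steel one at (351,190) and three orange look-alikes at (346,160), (374,166) and (339,222). I choose the bare steel one, which the crop confirms. The two cameras agree within about 2 mm, and the measured sizes match the description (36/47/60 mm saws, 63/72/84/96 mm blocks).

- **s:** (616,-164) → (624,-321)
- **m:** (449,307) → (616,10)
- **l:** (445,161) → (622,313)
- **xl:** (443,-144) → (447,-7)

Request:
servo_tool(motion=[[[0.25,24.6,-49.2,0,0,0,1.55],[0.25,24.6,-49.2,0,0,0,1.55],[0.25,24.6,-49.2,0,0,0,1.55],[0.25,24.6,-49.2,0,0,0,1.55],[0.25,24.6,-49.2,0,0,0,1.55]]], force=30)

```text
time: 0.72
tcp_pos: [0.3702, 0.3266, 0.2146]
orientation: [0.134, 0.991, -0.0, -0.0]
ft_force: [0.7, -0.0, 0.7]
width: 0.06
```

Request:
servo_tool(motion=[[[0.25,24.6,-49.2,0,0,0,1.55],[0.25,24.6,-49.2,0,0,0,1.55],[0.25,24.6,-49.2,0,0,0,1.55],[0.25,24.6,-49.2,0,0,0,1.55],[0.25,24.6,-49.2,0,0,0,1.55]]])

```text
time: 1.35
tcp_pos: [0.4932, 0.0805, 0.2146]
orientation: [0.067, 0.998, 0.0, -0.0]
ft_force: [0.1, 0.4, -0.9]
width: 0.0596
```

Request:
servo_tool(motion=[[[0.25,24.6,-49.2,0,0,0,1.55],[0.25,24.6,-49.2,0,0,0,1.55],[0.25,24.6,-49.2,0,0,0,1.55],[0.25,24.6,-49.2,0,0,0,1.55],[0.25,0,0,0,0,0,0]]])

```text
time: 1.98
tcp_pos: [0.5919, -0.1176, 0.2137]
orientation: [0.015, 1.0, 0.0, -0.0]
ft_force: [-0.5, 1.6, -1.2]
width: 0.0592
```

Request:
servo_tool(motion=[[[0.25,24.1,-46.9,0,0,0,1.7],[0.25,0,0,-30,0,0,0],[0.25,0,0,-30,0,0,0],[0.25,0,0,-30,0,0,0],[0.25,0,0,0,0,0,0]]])

```text
time: 2.6
tcp_pos: [0.614, -0.1603, 0.1228]
orientation: [-0.002, 1.0, 0.001, -0.002]
ft_force: [-0.3, -0.2, 0.5]
width: 0.0594
```

Run:
```python
from h import *
c=viewer.camera_params('wrist'); p,d=viewer.camera('wrist'); cv2.imwrite('pics/w1.png',p[:,:,::-1])
W=cloud('wrist',d,c); m=(W[...,2]>.061)&(W[...,2]<.08)
k,l,st,ce=cv2.connectedComponentsWithStats(m.astype(np.uint8))
for i in range(1,k):
    if st[i,4]>30: w=W[l==i]; print(st[i,4],np.round(ce[i]),np.round((w.min(0)+w.max(0))/2,4))
print(bot.observe()['tcp_pos'])
```

```text
215 [321. 121.] [ 0.5447 -0.1407  0.0667]
211 [278. 231.] [ 0.6162 -0.1677  0.0669]
148 [290. 322.] [ 0.6827 -0.1595  0.068 ]
[ 0.61484376 -0.16067675  0.12446388]
```

View pics/w1.png

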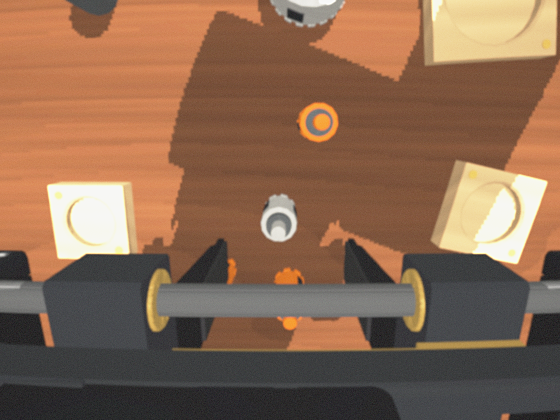

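The wrist view shows the steel saw at (278,231) between the open fingers, with the orange ones clear of them. All three cameras agree to about ±2 mm. I'll descend and grip.

Request:
servo_tool(motion=[[[0.25,0.5,-3.5,-30,0,0,0],[0.25,0,0,-30,0,0,0],[0.25,0,0,-30,0,0,0],[0.25,0,0,-13,0,0,0],[0.25,0,0,0,0,0,0]]])

```text
time: 3.28
tcp_pos: [0.6159, -0.1648, 0.0222]
orientation: [-0.001, 1.0, 0.0, 0.0]
ft_force: [-0.3, 0.3, 0.2]
width: 0.0598
```

Request:
servo_tool(motion=[[[-0.8,0,0,0,0,0,0],[-0.8,0,0,0,0,0,0],[-0.8,0,0,0,0,0,0],[-0.8,0,0,0,0,0,0],[-0.8,0,0,0,0,0,0]]], force=30)

```text
time: 3.9
tcp_pos: [0.6158, -0.165, 0.0219]
orientation: [-0.001, 1.0, 0.0, 0.0]
ft_force: [-1.3, 0.1, 3.9]
width: 0.0254
```

Request:
servo_tool(motion=[[[-0.8,0,0,20,0,0,0],[-0.8,0,0,40,0,0,0],[-0.8,0,0,40,0,0,0],[-0.8,2,-39,0,0,0,0],[-0.8,2,-39,0,0,0,0]]])

```text
time: 4.53
tcp_pos: [0.6201, -0.2436, 0.1239]
orientation: [-0.002, 1.0, -0.0, 0.001]
ft_force: [0.0, -0.1, -0.7]
width: 0.0257
```

Request:
servo_tool(motion=[[[-0.8,2,-39,0,0,0,0],[-0.8,2,-39,0,0,0,0],[-0.8,0,0,0,0,0,0],[-0.8,0,0,-20,0,0,0],[-0.8,0,0,-20,0,0,0]]])

```text
time: 5.15
tcp_pos: [0.6235, -0.3197, 0.0804]
orientation: [-0.002, 1.0, 0.0, -0.0]
ft_force: [0.5, 0.2, 1.1]
width: 0.0258
```

Run:
```python
from h import *
c=viewer.camera_params('wrist'); p,d=viewer.camera('wrist'); cv2.imwrite('pics/w2.png',p[:,:,::-1])
W=cloud('wrist',d,c); 
q=W.reshape(-1,3); r=np.hypot(q[:,0]-.624,q[:,1]+.321)
t=q[(r<.05)&(q[:,2]>.013)&(q[:,2]<.024)][:,:2].astype(np.float32); print(cv2.minAreaRect(t))
print(bot.observe()['tcp_pos'],bot.observe()['width'])
```

```text
((0.6191425323486328, -0.32406267523765564), (0.06226581707596779, 0.05250298231840134), 89.8199462890625)
[ 0.6224628  -0.31903206  0.0771889 ] 0.02554123120444383
```

View pics/w2.png

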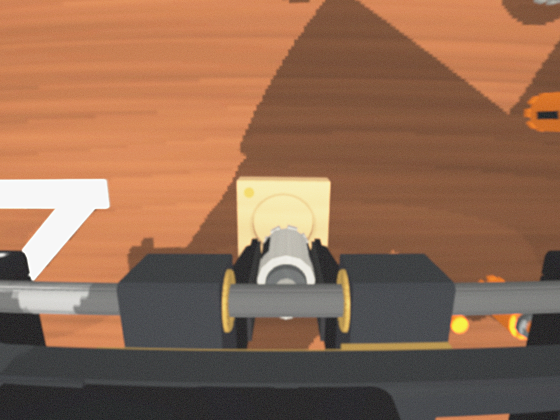

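The wrist view shows the saw held upright above the block at (283,215), lined up in y. Lowering it.

Request:
servo_tool(motion=[[[-0.8,0,0,-20,0,0,0],[-0.8,0,0,-18,0,0,0],[-0.8,0,0,-6,0,0,0],[-0.8,0,0,-3,0,0,0],[-0.8,0,0,-2,0,0,0]]])

```text
time: 5.82
tcp_pos: [0.6239, -0.3211, 0.033]
orientation: [-0.001, 1.0, -0.0, 0.0]
ft_force: [-0.7, 0.5, 0.8]
width: 0.0256
```

Request:
servo_tool(motion=[[[-0.8,0,0,-1,0,0,0],[-0.8,0,0,0,0,0,0],[-0.8,0,0,0,0,0,0],[-0.8,0,0,0,0,0,0],[-0.8,0,0,0,0,0,0]]])

```text
time: 6.45
tcp_pos: [0.6237, -0.321, 0.0317]
orientation: [-0.001, 1.0, 0.0, 0.0]
ft_force: [0.8, 0.1, -0.5]
width: 0.0255
```

Request:
servo_tool(motion=[[[-0.8,0,0,-1,0,0,0],[-0.8,0,0,0,0,0,0],[-0.8,0,0,-1,0,0,0],[-0.8,0,0,0,0,0,0],[-0.8,0,0,0,0,0,0]]])

```text
time: 7.08
tcp_pos: [0.6238, -0.321, 0.0299]
orientation: [-0.001, 1.0, -0.0, 0.0]
ft_force: [-0.3, 0.5, 4.2]
width: 0.0256
```

Request:
servo_tool(motion=[[[-0.3,0,0,0,0,0,0],[0.0,0,0,0,0,0,0],[0.2,0,0,0,0,0,0],[0.2,0,0,10,0,0,0],[0.2,0,0,35,0,0,0]]])

```text
time: 7.7
tcp_pos: [0.623, -0.3205, 0.0739]
orientation: [-0.001, 1.0, 0.001, -0.001]
ft_force: [0.2, -0.1, 0.4]
width: 0.0565
```

Request:
servo_tool(motion=[[[0.4,0,0,50,0,0,0],[0.4,-12.5,45,10,0,0,0],[0.4,-12.5,45,0,0,0,0],[0.4,-12.5,45,0,0,0,0],[0.4,-12.5,45,0,0,0,0]]])

```text
time: 8.32
tcp_pos: [0.5733, -0.1396, 0.1355]
orientation: [-0.001, 1.0, -0.0, 0.0]
ft_force: [0.4, -0.2, -0.5]
width: 0.0667
```

Run:
```python
from h import *
p,d=viewer.camera('top'); cv2.imwrite('pics/t2.png',p[:,:,::-1])
W=cloud('top',d,viewer.camera_params('top')); m=(W[...,2]>.068)&(W[...,2]<.083)
w=W[160:225,385:445].reshape(-1,3);w=w[(w[:,2]>.062)];print(len(w),np.round((w.min(0)+w.max(0))/2,4))
cv2.imwrite('pics/t2c.png',cv2.resize(p[150:240,320:460,::-1],(700,450)))
```

```text
3868 [ 0.5042 -0.1351  0.5187]
```

View pics/t2c.png

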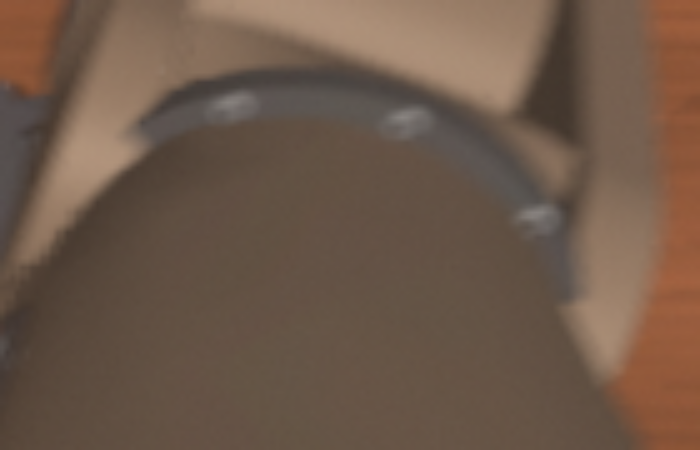

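The top view is blocked by the arm, so I'll check this placement once it clears. On to the m saw.

Request:
servo_tool(motion=[[[0.4,-12.5,44.8,0,0,0,0],[0.4,-12.5,44.8,0,0,0,0],[0.4,-12.5,44.8,0,0,0,0],[0.4,-12.5,44.8,0,0,0,0],[0.4,-12.5,44.8,0,0,0,0]]])

```text
time: 9.0
tcp_pos: [0.5109, 0.0844, 0.1354]
orientation: [-0.001, 1.0, 0.0, 0.001]
ft_force: [0.4, 0.1, 0.5]
width: 0.0667
```

Request:
servo_tool(motion=[[[0.4,-12.5,44.8,0,0,0,0],[0.4,-12.5,44.8,0,0,0,0],[0.4,-12.5,44.8,0,0,0,0],[0.4,-12.5,44.8,0,0,0,0],[0.4,-12.5,44.8,0,0,0,0]]])

```text
time: 9.62
tcp_pos: [0.4484, 0.3086, 0.1355]
orientation: [-0.001, 1.0, 0.0, 0.001]
ft_force: [0.0, 0.3, -0.3]
width: 0.0664
```

Request:
servo_tool(motion=[[[0.4,0,0,0,0,0,0],[0.4,0,0,-10,0,0,0],[0.4,0,0,0,0,0,0],[0.4,0,0,0,0,0,0],[0.4,0,0,0,0,0,0]]])

```text
time: 10.25
tcp_pos: [0.449, 0.3066, 0.1248]
orientation: [-0.001, 1.0, 0.0, 0.0]
ft_force: [0.0, 0.8, -0.6]
width: 0.0664
```

```bash
cat >> h.py <<'E'
def shanks(n,name):
    c=viewer.camera_params(n); p,d=viewer.camera(n); cv2.imwrite(f'pics/{name}.png',p[:,:,::-1])
    W=cloud(n,d,c); m=(W[...,2]>.061)&(W[...,2]<.085)
    k,l,st,ce=cv2.connectedComponentsWithStats(m.astype(np.uint8))
    for i in range(1,k):
        if 8<st[i,4]<800: w=W[l==i]; print(n,st[i,4],np.round(ce[i]),np.round((w.min(0)+w.max(0))/2,4),'max',w[:,2].max().round(4))
    return p,d,W
E
python3 - <<'E'
from h import *
shanks('wrist','w3');shanks('top','t3');p,d,W=shanks('scene','s3')
cv2.imwrite('pics/s3c.png',cv2.resize(p[330:420,150:270,::-1],(640,480)))
s=bot.observe();print(s['tcp_pos'],s['joint_pos'])
E
```

```text
wrist 246 [ 74. 221.] [0.4459 0.159  0.0665] max 0.0717
wrist 205 [285. 225.] [0.4482 0.3039 0.0667] max 0.0722
top 21 [346. 160.] [ 0.6811 -0.1553  0.0669] max 0.0716
top 19 [374. 166.] [ 0.6686 -0.2156  0.0679] max 0.0716
top 36 [424. 186.] [ 0.6246 -0.3208  0.0707] max 0.0803
top 21 [339. 222.] [ 0.5436 -0.1371  0.0668] max 0.0716
top 21 [195. 268.] [0.4444 0.1608 0.0684] max 0.0736
top 21 [343. 271.] [ 0.442  -0.1433  0.0663] max 0.0708
scene 786 [252.   7.] [0.0964 0.6995 0.0704] max 0.0796
scene 19 [295. 102.] [0.4492 0.306  0.0668] max 0.0711
scene 717 [ 69. 128.] [ 0.0254 -0.0126  0.0729] max 0.0849
scene 23 [264. 137.] [0.4468 0.1599 0.0663] max 0.0709
scene 34 [179. 234.] [ 0.4427 -0.1442  0.0658] max 0.0703
scene 31 [228. 254.] [ 0.5453 -0.138   0.0664] max 0.0706
scene 39 [294. 297.] [ 0.6829 -0.1572  0.0662] max 0.0713
scene 43 [269. 323.] [ 0.6696 -0.2164  0.0667] max 0.0722
scene 74 [207. 368.] [ 0.6237 -0.3197  0.07  ] max 0.0789
[0.4488498  0.30691439 0.12479203] [ 4.78222634e-01  4.89218910e-01  1.85519549e+00  1.10197061e-04
  7.96920483e-01 -1.09495074e+00]
```

View pics/s3c.png

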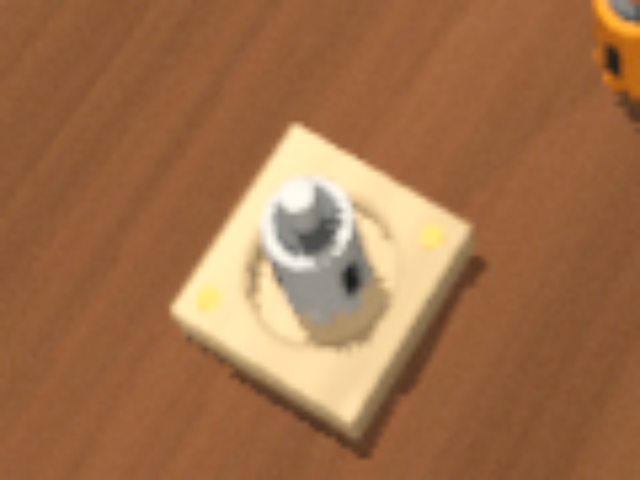

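View pics/w3.png

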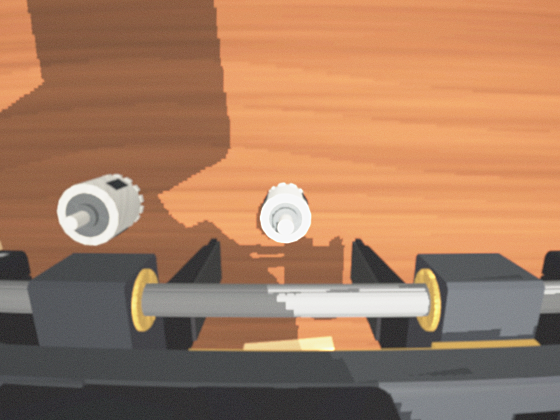

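The crop shows the s saw upright inside its recess at about (310,270), and its shank end is at 79 mm, where 78 is expected. The wrist view shows the m saw at (285,225) between the fingers. Descending.

Request:
servo_tool(motion=[[[0.4,0,-1,-30,0,0,0],[0.4,0,0,-30,0,0,0],[0.4,0,0,-30,0,0,0],[0.4,0,0,-13,0,0,0],[0.4,0,0,0,0,0,0]]])

```text
time: 11.02
tcp_pos: [0.4486, 0.306, 0.0214]
orientation: [-0.001, 1.0, -0.0, -0.0]
ft_force: [0.4, -0.6, 0.8]
width: 0.0664
```

Request:
servo_tool(motion=[[[-0.6,0,0,0,0,0,0],[-0.6,0,0,0,0,0,0],[-0.6,0,0,0,0,0,0],[-0.6,0,0,0,0,0,0],[-0.6,0,0,0,0,0,0]]], force=35)

```text
time: 11.65
tcp_pos: [0.4489, 0.3062, 0.0221]
orientation: [-0.001, 1.0, 0.0, 0.0]
ft_force: [-0.9, 0.8, 6.7]
width: 0.0356
```

Request:
servo_tool(motion=[[[-0.6,0,0,15,0,0,0],[-0.6,0,0,45,0,0,0],[-0.6,0,0,45,0,0,0],[-0.6,20.9,-36.9,0,0,0,0],[-0.6,20.9,-36.9,0,0,0,0]]])

```text
time: 12.28
tcp_pos: [0.4909, 0.2317, 0.1282]
orientation: [-0.002, 1.0, 0.0, 0.001]
ft_force: [-0.4, -0.2, -1.1]
width: 0.0354
```

Request:
servo_tool(motion=[[[-0.6,20.9,-36.9,0,0,0,0],[-0.6,20.9,-36.9,0,0,0,0],[-0.6,20.9,-36.9,0,0,0,0],[-0.6,20.9,-36.9,0,0,0,0],[-0.6,20.9,-36.9,0,0,0,0]]])

```text
time: 12.9
tcp_pos: [0.5955, 0.0464, 0.1275]
orientation: [-0.001, 1.0, 0.0, 0.0]
ft_force: [-0.2, 0.6, -0.3]
width: 0.0355
```

Request:
servo_tool(motion=[[[-0.6,20.7,-37.2,0,0,0,0],[-0.6,0,0,-20,0,0,0],[-0.6,0,0,-30,0,0,0],[-0.6,0,0,0,0,0,0],[-0.6,0,0,0,0,0,0]]])

```text
time: 13.52
tcp_pos: [0.6161, 0.0106, 0.0779]
orientation: [-0.001, 1.0, 0.0, 0.0]
ft_force: [1.0, 0.1, -0.2]
width: 0.0351
```

Run:
```python
from h import *
p,d=viewer.camera('wrist'); cv2.imwrite('pics/w4.png',p[:,:,::-1])
```

```text
(no output)
```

View pics/w4.png

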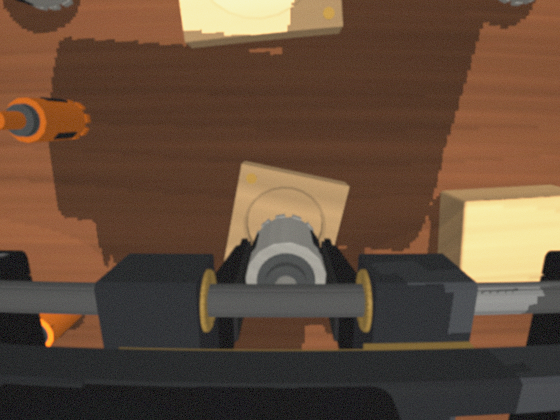

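The wrist view shows the m saw upright and centred over its recess at (285,215). Lowering.

Request:
servo_tool(motion=[[[-0.6,0,0,-20,0,0,0],[-0.6,0,0,-16,0,0,0],[-0.6,0,0,-6,0,0,0],[-0.6,0,0,-2,0,0,0],[-0.6,0,0,0,0,0,0]]])

```text
time: 14.2
tcp_pos: [0.6159, 0.0106, 0.033]
orientation: [-0.001, 1.0, 0.0, 0.0]
ft_force: [-0.5, -0.7, -0.6]
width: 0.0355
```

Request:
servo_tool(motion=[[[-0.6,0,0,-1,0,0,0],[-0.6,0,0,-1,0,0,0],[-0.6,0,0,-1,0,0,0],[-0.6,0,0,0,0,0,0],[-0.6,0,0,0,0,0,0]]])

```text
time: 14.82
tcp_pos: [0.6158, 0.0106, 0.0301]
orientation: [-0.001, 1.0, 0.0, 0.0]
ft_force: [-1.8, -0.7, 5.7]
width: 0.0353
```

Request:
servo_tool(motion=[[[-0.1,0,0,0,0,0,0],[0.2,0,0,0,0,0,0],[0.3,0,0,0,0,0,0],[0.3,0,0,10,0,0,0],[0.3,0,0,35,0,0,0]]])

```text
time: 15.45
tcp_pos: [0.6149, 0.0106, 0.0742]
orientation: [-0.001, 1.0, 0.0, -0.002]
ft_force: [0.3, -0.1, 0.0]
width: 0.0616
```

Request:
servo_tool(motion=[[[0.6,0,0,50,0,0,0],[0.6,-42.6,37.4,0,0,0,0],[0.6,-42.6,37.4,0,0,0,0],[0.6,-42.6,37.4,0,0,0,0],[0.6,-42.7,37.3,0,0,0,0]]])

```text
time: 16.08
tcp_pos: [0.4439, 0.161, 0.1254]
orientation: [-0.001, 1.0, 0.0, 0.001]
ft_force: [0.2, 1.7, 0.9]
width: 0.0762
```

Request:
servo_tool(motion=[[[0.6,0,0,0,0,0,0],[0.6,0,0,0,0,0,0],[0.6,0,0,0,0,0,0],[0.6,0,0,0,0,0,0],[0.6,0,0,0,0,0,0]]])

```text
time: 16.7
tcp_pos: [0.4455, 0.1597, 0.1245]
orientation: [-0.001, 1.0, 0.0, -0.0]
ft_force: [0.0, -0.1, -0.4]
width: 0.0761
```

Run:
```python
from h import *
shanks('wrist','w5');p,d,W=shanks('scene','s5')
cv2.imwrite('pics/s5c.png',cv2.resize(p[180:270,240:360,::-1],(640,480)))
```

```text
wrist 206 [287. 227.] [0.4457 0.1582 0.0664] max 0.0715
scene 34 [218.   3.] [-0.0032  0.6537  0.0693] max 0.0776
scene 732 [ 69. 128.] [ 0.0245 -0.0124  0.073 ] max 0.085
scene 23 [264. 137.] [0.446  0.1614 0.0656] max 0.0697
scene 50 [302. 210.] [0.6155 0.0097 0.07  ] max 0.0786
scene 33 [179. 234.] [ 0.4426 -0.1442  0.0663] max 0.071
scene 34 [228. 254.] [ 0.5453 -0.1386  0.0661] max 0.0708
scene 37 [294. 297.] [ 0.683  -0.1574  0.067 ] max 0.0709
scene 41 [269. 323.] [ 0.6696 -0.2165  0.067 ] max 0.0721
scene 76 [207. 368.] [ 0.6246 -0.3185  0.0703] max 0.0796
```

View pics/s5c.png

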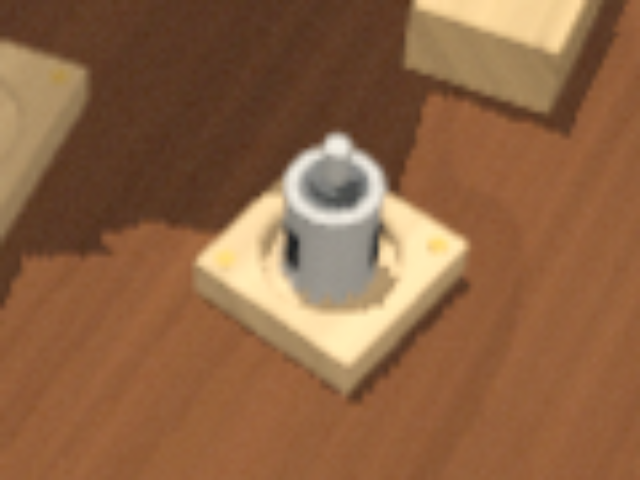

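View pics/w5.png

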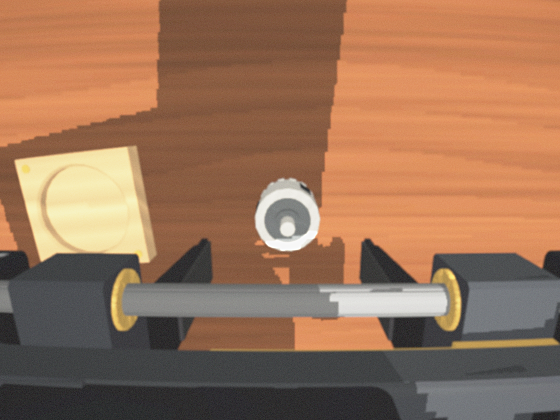

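The m saw stands in its recess with its shank end at 79 mm. The l saw is between the fingers at (287,227).

Request:
servo_tool(motion=[[[0.6,0,0,-30,0,0,0],[0.6,0,0,-30,0,0,0],[0.6,0,0,-30,0,0,0],[0.6,0,0,-12.5,0,0,0],[0.6,0,0,0,0,0,0]]])

```text
time: 17.42
tcp_pos: [0.4451, 0.16, 0.0218]
orientation: [-0.001, 1.0, -0.0, -0.001]
ft_force: [0.2, -0.1, 1.2]
width: 0.0763
```

Request:
servo_tool(motion=[[[-0.4,0,0,0,0,0,0],[-0.4,0,0,0,0,0,0],[-0.4,0,0,0,0,0,0],[-0.4,0,0,0,0,0,0],[-0.4,0,0,0,0,0,0]]], force=40)

```text
time: 18.05
tcp_pos: [0.4454, 0.1601, 0.0226]
orientation: [-0.001, 1.0, 0.0, 0.0]
ft_force: [-1.1, 0.5, 6.5]
width: 0.0464
```

Request:
servo_tool(motion=[[[-0.4,0,0,15,0,0,0],[-0.4,0,0,45,0,0,0],[-0.4,0,0,45,0,0,0],[-0.4,35.3,30.6,0,0,0,0],[-0.4,35.3,30.6,0,0,0,0]]])

```text
time: 18.68
tcp_pos: [0.5168, 0.222, 0.1282]
orientation: [-0.001, 1.0, 0.0, 0.001]
ft_force: [0.4, -0.1, -1.5]
width: 0.046
```

Request:
servo_tool(motion=[[[-0.4,35.3,30.6,0,0,0,0],[-0.4,35.3,30.6,0,0,0,0],[-0.4,35.3,30.6,0,0,0,0],[-0.4,0,0,-20,0,0,0],[-0.4,0,0,-30,0,0,0]]])

```text
time: 19.3
tcp_pos: [0.6213, 0.313, 0.0761]
orientation: [-0.001, 1.0, -0.0, -0.0]
ft_force: [0.4, 0.3, -2.1]
width: 0.0463
```

Run:
```python
from h import *
p,d=viewer.camera('wrist'); cv2.imwrite('pics/w6.png',p[:,:,::-1]); print(bot.observe()['tcp_pos'])
```

```text
[0.61924343 0.31194976 0.07154941]
```

View pics/w6.png

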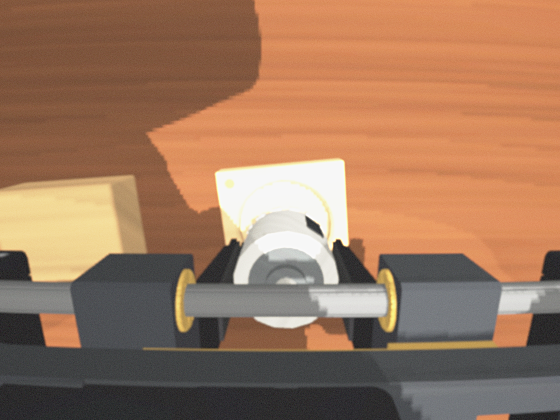

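The wrist view shows the l saw upright over its recess at (287,215). Lowering.

Request:
servo_tool(motion=[[[-0.4,0,0,0,0,0,0],[-0.4,0,0,-20,0,0,0],[-0.4,0,0,-16,0,0,0],[-0.4,0,0,-5,0,0,0],[-0.4,0,0,-2,0,0,0]]])

```text
time: 19.98
tcp_pos: [0.6217, 0.3131, 0.0338]
orientation: [-0.001, 1.0, -0.0, -0.0]
ft_force: [-0.3, 0.5, -0.1]
width: 0.0465
```

Request:
servo_tool(motion=[[[-0.4,0,0,-1,0,0,0],[-0.4,0,0,-1,0,0,0],[-0.4,0,0,-1,0,0,0],[-0.4,0,0,0,0,0,0],[-0.4,0,0,0,0,0,0]]])

```text
time: 20.6
tcp_pos: [0.6217, 0.3131, 0.0313]
orientation: [-0.001, 1.0, 0.0, 0.0]
ft_force: [-0.0, -0.6, -1.1]
width: 0.0465
```

Request:
servo_tool(motion=[[[-0.4,0,0,-1,0,0,0],[-0.4,0,0,0,0,0,0],[-0.4,0,0,-0.5,0,0,0],[-0.4,0,0,0,0,0,0],[-0.4,0,0,0,0,0,0]]])

```text
time: 21.22
tcp_pos: [0.6218, 0.3131, 0.0307]
orientation: [-0.001, 1.0, 0.0, 0.0]
ft_force: [-3.7, -2.7, 8.6]
width: 0.0468
```

Request:
servo_tool(motion=[[[0.1,0,0,0,0,0,0],[0.4,0,0,0,0,0,0],[0.5,0,0,0,0,0,0],[0.5,0,0,10,0,0,0],[0.5,0,0,35,0,0,0]]])

```text
time: 21.85
tcp_pos: [0.6209, 0.3127, 0.0739]
orientation: [-0.001, 1.0, -0.001, -0.002]
ft_force: [-0.6, 0.5, 1.3]
width: 0.0712
```

Request:
servo_tool(motion=[[[1,0,0,50,0,0,0],[1,-19.9,-50.8,0,0,0,0],[1,-19.9,-50.8,0,0,0,0],[1,-19.9,-50.8,0,0,0,0],[1,-19.9,-50.8,0,0,0,0]]])

```text
time: 22.48
tcp_pos: [0.5415, 0.1085, 0.1255]
orientation: [-0.001, 1.0, 0.0, 0.001]
ft_force: [0.7, -0.5, 0.6]
width: 0.0949
```

Request:
servo_tool(motion=[[[1,-19.9,-50.8,0,0,0,0],[1,-19.9,-50.8,0,0,0,0],[1,-19.9,-50.8,0,0,0,0],[1,-19.9,-50.8,0,0,0,0],[1,-19.9,-50.6,0,0,0,0]]])

```text
time: 23.1
tcp_pos: [0.4421, -0.1456, 0.1254]
orientation: [-0.001, 1.0, -0.0, 0.001]
ft_force: [0.8, 0.5, -0.0]
width: 0.095
```

Request:
servo_tool(motion=[[[1,0,0,0,0,0,0],[1,0,0,0,0,0,0],[1,0,0,0,0,0,0],[1,0,0,0,0,0,0],[1,0,0,0,0,0,0]]])

```text
time: 23.72
tcp_pos: [0.4428, -0.1433, 0.1246]
orientation: [-0.002, 1.0, 0.0, -0.0]
ft_force: [-1.2, 0.3, 0.0]
width: 0.095
```

Run:
```python
from h import *
shanks('wrist','w7');p,d,W=shanks('scene','s7')
cv2.imwrite('pics/s7c.png',cv2.resize(p[90:180,300:420,::-1],(640,480)))
```

```text
wrist 209 [284. 227.] [ 0.443  -0.1468  0.0667] max 0.0723
scene 643 [ 65. 131.] [ 0.0259 -0.0316  0.073 ] max 0.085
scene 38 [364. 122.] [0.6231 0.3126 0.0697] max 0.0781
scene 52 [302. 210.] [0.6142 0.0115 0.0702] max 0.0792
scene 35 [179. 234.] [ 0.4438 -0.1447  0.0664] max 0.0716
scene 33 [228. 254.] [ 0.5452 -0.1387  0.0665] max 0.071
scene 37 [294. 297.] [ 0.6831 -0.1576  0.0662] max 0.0709
scene 44 [268. 324.] [ 0.6695 -0.2166  0.0666] max 0.0721
scene 69 [206. 368.] [ 0.6233 -0.3198  0.0709] max 0.0806
```

View pics/s7c.png

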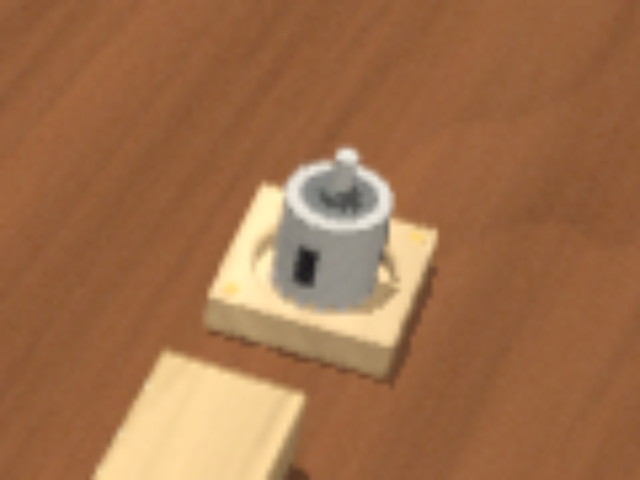

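View pics/w7.png

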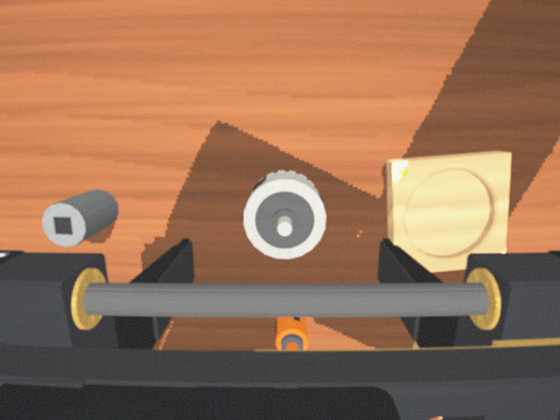

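The l saw is seated with its shank end at 78 mm. The xl saw is centred between the fingers at (284,227).

Request:
servo_tool(motion=[[[1,0,-1,-30,0,0,0],[1,0,0,-30,0,0,0],[1,0,0,-30,0,0,0],[1,0,0,-12.5,0,0,0],[1,0,0,0,0,0,0]]])

```text
time: 24.45
tcp_pos: [0.4425, -0.1448, 0.0219]
orientation: [-0.001, 1.0, 0.0, -0.001]
ft_force: [-0.5, 0.1, -0.0]
width: 0.095
```

Request:
servo_tool(motion=[[[-0.1,0,0,0,0,0,0],[-0.1,0,0,0,0,0,0],[-0.1,0,0,0,0,0,0],[-0.1,0,0,0,0,0,0],[-0.1,0,0,0,0,0,0]]], force=45)

```text
time: 25.08
tcp_pos: [0.4427, -0.1449, 0.0224]
orientation: [-0.001, 1.0, -0.0, 0.0]
ft_force: [-0.4, 1.0, 6.6]
width: 0.0595
```

Request:
servo_tool(motion=[[[-0.1,0,0,15,0,0,0],[-0.1,0,0,35,0,0,0],[-0.1,0,0,35,0,0,0],[-0.1,1,34.5,0,0,0,0],[-0.1,1,34.5,0,0,0,0]]])

```text
time: 25.7
tcp_pos: [0.4445, -0.0753, 0.1074]
orientation: [-0.001, 1.0, -0.0, 0.0]
ft_force: [0.0, 1.4, -3.2]
width: 0.0594
```

Request:
servo_tool(motion=[[[-0.1,1,34.5,0,0,0,0],[-0.1,1,34.5,0,0,0,0],[-0.1,0,0,-15,0,0,0],[-0.1,0,0,-15,0,0,0],[-0.1,0,0,0,0,0,0]]])

```text
time: 26.32
tcp_pos: [0.446, -0.0068, 0.0764]
orientation: [-0.001, 1.0, 0.0, -0.001]
ft_force: [0.5, 0.2, -2.3]
width: 0.0595
```

Run:
```python
from h import *
p,d=viewer.camera('wrist'); cv2.imwrite('pics/w8.png',p[:,:,::-1]); print(bot.observe()['tcp_pos'])
```

```text
[ 0.44634729 -0.00691077  0.07695851]
```

View pics/w8.png

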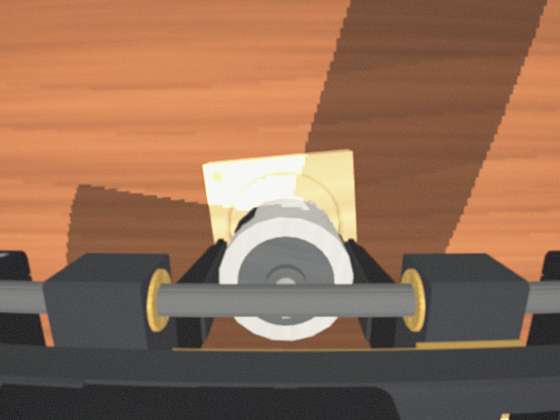

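The wrist view shows the xl saw upright over its recess at (285,215). Lowering.

Request:
servo_tool(motion=[[[-0.1,0,0,-20,0,0,0],[-0.1,0,0,-17,0,0,0],[-0.1,0,0,-5,0,0,0],[-0.1,0,0,-2,0,0,0],[-0.1,0,0,0,0,0,0]]])

```text
time: 27.0
tcp_pos: [0.4468, -0.007, 0.0336]
orientation: [-0.001, 1.0, -0.0, 0.0]
ft_force: [-0.3, 0.1, -2.1]
width: 0.0596
```

Request:
servo_tool(motion=[[[-0.1,0,0,-1,0,0,0],[-0.1,0,0,-0.5,0,0,0],[-0.1,0,0,-0.5,0,0,0],[-0.1,0,0,0,0,0,0],[-0.1,0,0,0,0,0,0]]])

```text
time: 27.62
tcp_pos: [0.4466, -0.0069, 0.0312]
orientation: [-0.001, 1.0, 0.0, -0.0]
ft_force: [0.0, 1.1, -1.3]
width: 0.0594
```

Request:
servo_tool(motion=[[[-0.1,0,0,-1,0,0,0],[-0.1,0,0,0,0,0,0],[-0.1,0,0,-0.5,0,0,0],[-0.1,0,0,0,0,0,0],[-0.1,0,0,0,0,0,0]]])

```text
time: 28.25
tcp_pos: [0.4467, -0.007, 0.0304]
orientation: [-0.001, 1.0, -0.0, 0.0]
ft_force: [-3.7, -0.7, 13.9]
width: 0.0595
```

In contact; release, rise and clear to the left for the check.

Request:
servo_tool(motion=[[[0.3,0,0,0,0,0,0],[0.6,0,0,0,0,0,0],[0.9,0,0,0,0,0,0],[0.9,0,0,10,0,0,0],[0.9,0,0,35,0,0,0]]])

```text
time: 28.88
tcp_pos: [0.4459, -0.0069, 0.0746]
orientation: [-0.001, 1.0, 0.0, -0.002]
ft_force: [-0.0, -0.9, 0.7]
width: 0.0894
```

Request:
servo_tool(motion=[[[0.9,0,0,50,0,0,0],[0.9,0,0,50,0,0,0],[0.9,0,50,30,0,0,0],[0.9,0,50,0,0,0,0],[0.9,0,50,0,0,0,0]]])

```text
time: 29.5
tcp_pos: [0.4464, 0.1445, 0.2059]
orientation: [-0.001, 1.0, 0.0, 0.001]
ft_force: [0.8, -0.6, -1.0]
width: 0.0903
```

Request:
servo_tool(motion=[[[0.9,0,50,0,0,0,0],[0.9,-5,50,0,0,0,0],[0.9,-5,50,0,0,0,0],[0.9,-5,40,0,0,0,0],[0.9,0,0,0,0,0,0]]])

```text
time: 30.12
tcp_pos: [0.4308, 0.335, 0.205]
orientation: [-0.003, 1.0, 0.0, 0.0]
ft_force: [-0.3, -1.0, -0.1]
width: 0.0905
```

Run:
```python
from h import *
shanks('top','t9');p,d,W=shanks('scene','s9')
cv2.imwrite('pics/s9c.png',cv2.resize(p[90:410,100:420,::-1],(600,600),interpolation=cv2.INTER_CUBIC))
W=cloud('top',viewer.camera('top')[1],viewer.camera_params('top'))
print(bot.observe()['tcp_pos'],bot.observe()['width'])
for nm,(u,v,lo,hi) in dict(sock=(416,270,.044,.07),off=(199,189,.03,.05)).items():
    w=W[v-30:v+30,u-30:u+30].reshape(-1,3);w=w[(w[:,2]>lo)&(w[:,2]<hi)][:,:2].astype(np.float32);print(nm,cv2.minAreaRect(w))
```

```text
top 21 [346. 160.] [ 0.6813 -0.1556  0.0664] max 0.0716
top 20 [374. 166.] [ 0.6682 -0.2152  0.0666] max 0.0719
top 38 [127. 184.] [0.6198 0.3147 0.0705] max 0.0799
top 42 [423. 187.] [ 0.6233 -0.3182  0.0703] max 0.0795
top 26 [268. 189.] [0.6121 0.0108 0.07  ] max 0.0789
top 20 [339. 222.] [ 0.5442 -0.1373  0.0685] max 0.0718
top 26 [276. 268.] [ 0.4475 -0.006   0.0702] max 0.0793
scene 538 [243.   6.] [0.0723 0.6887 0.0707] max 0.0804
scene 18 [299.  23.] [0.2811 0.6669 0.0682] max 0.0751
scene 730 [ 69. 128.] [ 0.0257 -0.013   0.073 ] max 0.085
scene 37 [364. 122.] [0.6227 0.3134 0.0702] max 0.0794
scene 47 [222. 185.] [ 0.4472 -0.0073  0.0698] max 0.0786
scene 53 [302. 210.] [0.6139 0.0087 0.0704] max 0.0797
scene 35 [228. 254.] [ 0.5457 -0.1386  0.0665] max 0.0714
scene 39 [294. 297.] [ 0.6831 -0.157   0.0658] max 0.0706
scene 42 [268. 323.] [ 0.6695 -0.216   0.0663] max 0.0711
scene 75 [206. 368.] [ 0.6234 -0.3186  0.0706] max 0.0798
[0.43147007 0.33239578 0.20494242] 0.09030401061562057
sock ((0.44720029830932617, -0.30354195833206177), (0.0324460007250309, 0.031982846558094025), 17.44715690612793)
off ((0.6211990714073181, 0.16579250991344452), (0.06406689435243607, 0.08476299792528152), 3.4491052627563477)
```

View pics/s9c.png

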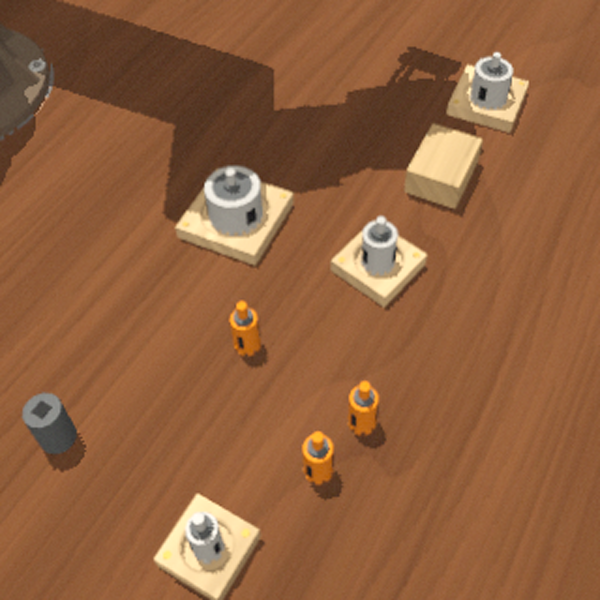

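View pics/t9.png

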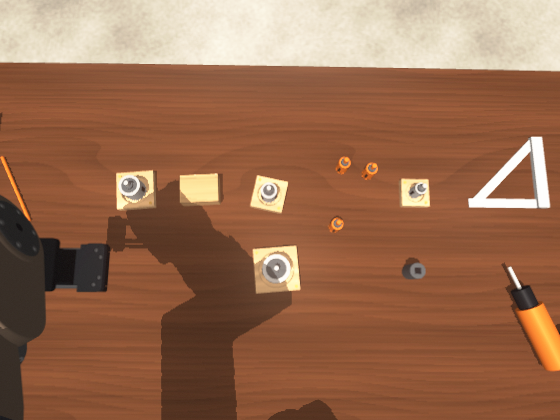

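All four saws stand in their own recesses, with shank ends at about 79 mm, where 78 is expected. The socket (416,270), the offcut (199,189) and the orange look-alikes have not moved, and the gripper is clear.

```bash
python3 -c "
from rig import bot
print(bot.finish_job())"
```

```text
the job is handed in; nothing more can be done
None
```

All four hole saws are in their matching storage blocks, upright and teeth down, and the job is handed in. I placed them from smallest to largest, lowering each until the wrist felt light contact (4–14 N) before releasing. It took about 31 s of the 99 s allowed.

**Last checks:**
- **Seating:** in the scene and top cameras, each saw stands inside its recess with its shank end at about 79–80 mm (78 expected). Each is within about 4 mm of the recess centre, against 8 mm of play.
- **Bystanders:** the socket and offcut are within 1 mm of where they started. The orange look-alikes have not moved.
- **Gripper:** it was open and clear of everything.

No check failed. The only disagreement was 2–4 mm between cameras, about what their calibration allows.

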